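Open the child-resistant cap of the descaler

TASK

Open the descaler, the bottle with the red child-resistant cap: grip the cap, push it down hard and, keeping it down, turn it about a quarter turn anticlockwise (seen from above) until the collar under it stops, then let go so that the cap springs back up. Do not push the cap of the other bottle, and do not shift the glass.

Things in the scene. Friction and masses are not known exactly. Their poses are not given: they have to be found in the camera images.
- red_cap (a point): Centre of the descaler's red cap: round, ribbed, 46 mm in diameter, 29 mm high, white arrow on its flat top; grip it in any direction. The point is on its axis, 14.5 mm below the top, 162 mm above the worktop. It sinks up to 6 mm against a spring; unless pushed it only spins idly. The white bottle (74 mm wide, shoulder under 134 mm, yellow band) is fixed in a grey holder, foot 112 mm wide.
- red_open (a joint): Turn in rad of the white collar under the red cap (41 mm wide, black pointer), which is the real closure: 0 shut (start), growing anticlockwise from above to 1.4 (80 degrees) at its stop, where the bottle is open. The cap takes it along only when pushed over 3 mm (4 to 6 is sure): 5 N starts the cap down, 11 N at 4 mm, 16 N at the 6 mm stop; turning takes little. It stays where it is left.
- blue_cap (a point): Centre of the blue cap, 14.5 mm below its top: another bottle of the same build and size in the same kind of holder (green band), likewise shut. To be left alone.
- tumbler_mid (a point): A loose drinking glass, 81 mm wide and 93 mm high, standing on the worktop between the bottles. This point is its centre, half-way up.
Not all that is in view belongs to the job. What is shaped like the part that bears red_cap but purple is not meant.

How it is judged:
By the outcome, as a careful person would: the job done as asked, in the order asked, and still so for the second after the job is handed in, with the robot touching nothing.
It also fails if it takes over 29 s, if anything falls off the work surface, if the arm or the gripper's body presses on something with over 40 N, if the wrist force passes 120 N, or if a joint passes its speed limit or range.

ROBOT

A 6-joint arm with a two-finger parallel gripper is mounted at the origin on a cart in front of the work surface, level with it; the furniture and walls round the work are solid. World frame = base frame: x ahead of the robot, y to its left, z up, the work surface at z = 0. Lengths are in m, angles in rad, forces in N, time in s.
With the tool pointing down it reaches from about 0.35 to 0.975 m from the base axis. Payload 17.4 kg.
Tool frame: the origin (TCP) lies between the finger pads; the fingertips stand 14 mm ahead of it and the grasp point (between the pads) lies 5 mm behind it; z points along the fingers, y is the line along which they close (so a half turn about z gives the same grasp; the last joint's range is limited). The gripper opens to 85 mm and grips with 20 to 120 N. Pads are 22 mm wide; open, the fingers measure 114 mm over their backs; the gripper's body (76 mm by 85 mm) begins 54 mm behind the grasp point. The pads swing forward as they close: fully open they stand 13 mm farther back than shut.
Start: joints at [-1.255, 0.116, 1.442, -0, 1.584, -0.038], TCP at [0.234, -0.633, 0.245] pointing down, gripper open.
Joint ranges: [-2.83, 2.83], [-0.83, 2.19], [0.07, 2.5], [-1.14, 4.28], [0.01, 3], [-2.97, 2.97]. Speed limits (rad/s): [1.89, 1.89, 2.22, 3.14, 3.14, 3.14].

INTERFACE

Orientations are given as a rotation vector (axis times angle).
In Python, from plant import env gives the robot as it stands. The module is installed in compiled form; this text tells all that it offers. Calls block until the motion is done:
- env.goto(position, orientation): joint-space move of the TCP to a pose.
- env.movel(position, rot=None, max_speed=0.15, force_limit=None): straight line of the TCP; rot=None keeps the orientation; max_speed is the mean speed in m/s. With force_limit (N) it stops when the force on the tool has changed by that much, and returns True; else False.
- env.move_joints(angles): joint-space move.
- env.move_gripper(opening, strength=None): finger opening in m; strength is the grip in N (None keeps the last); returns when the fingers have stopped.
- env.pause(seconds).
- env.solve_ik(position, orientation): joint angles nearest the present ones, or None.
- env.sense(): the state.
- env.grab_frame(name): name is "scene" or "top" or "wrist"; returns the picture (400x640x3 uint8, red, green, blue); there is no depth.
- env.camera_model(name): a dict with "mtx" (3x3 intrinsics, pixels), "k1" (the pictures are not rectified: a ray, as slopes to the right and down, at radius r is drawn at 1 + k1 r^2 times it, then the intrinsics apply), "rvec" (rotation vector, rad) and "tvec" (3), from world to camera coordinates, as OpenCV has them. Camera axes: x right, y down, z forward; pixel columns grow to the right and rows downward; lengths in m; the calibration is good to about 2 mm. A picture is of the moment at which its call begins: read the wrist's pose just before it. camera_model takes no time and is no camera call; for the wrist camera it gives the pose at the moment of the call.
A pose or a line that the arm cannot do raises env.PlanningError and nothing moves.
- env.hand_in(): hands the job in; it is judged then, once.
The state is a dict: "clock": time; "joint_pos": joint angles; "joint_vel": joint speeds; "joint_efforts": joint torques, N m; "tool_pos": TCP position; "ee_rot": TCP orientation; "wrist_force": force on the tool from outside, world axes, zero at the start; "wrist_torque": the same for the moment, N m; "opening": finger opening in m; "grip_force": force on a finger pad.
Only numpy, scipy, OpenCV 4.12 (cv2) and the standard library are available. Lean on these libraries where they do the work, as an engineer would, in place of code of your own. Each camera call takes 0.05 s, during which the arm holds its last target. There are 200 camera calls.

## Working session

There is one attempt and no reset: what is moved stays moved. The work goes in short steps, each a Python script; the robot and the scene stay as the last script left them, time stands still between calls to the robot, and variables do not carry over. Pictures are saved under pics/ and viewed, at most 10 in all, crops included, and the job is handed in when it is done.

```bash
mkdir -p pics
cat > h.py <<'E'
import numpy as np, cv2
from plant import env
def ray(m,u,v):
    K=np.array(m["mtx"]);d=cv2.undistortPoints(np.array([[[u,v]]],float),K,np.array([m["k1"],0,0,0,0.]))[0,0]
    # exact forward model is r*(1+k1 r^2): same as OpenCV
    R=cv2.Rodrigues(np.array(m["rvec"],float))[0];t=np.array(m["tvec"],float).ravel()
    return -R.T@t, R.T@np.array([d[0],d[1],1.])
def onz(m,u,v,z):
    o,d=ray(m,u,v);return o+d*(z-o[2])/d[2]
def proj(m,p):
    return cv2.projectPoints(np.array([p],float),np.array(m["rvec"],float),np.array(m["tvec"],float),np.array(m["mtx"]),np.array([m["k1"],0,0,0,0.]))[0].ravel()
E
python3 - <<'E'
from h import *
ims=[]
for n in("scene","top"):
    im=env.grab_frame(n);cv2.imwrite(f"pics/{n}0.png",im[...,::-1]);m=env.camera_model(n)
    o,d=ray(m,320,200);print(n,o,d)
    h=cv2.cvtColor(im,cv2.COLOR_RGB2HSV)
    for nm,mk in(("red",((h[...,0]<8)|(h[...,0]>172))),("blue",(h[...,0]>100)&(h[...,0]<125)),("purple",(h[...,0]>128)&(h[...,0]<165))):
        mk=(mk&(h[...,1]>110)&(h[...,2]>50)).astype(np.uint8)
        c,_,s,ce=cv2.connectedComponentsWithStats(mk)[0:4]
        for i in range(1,c):
            if s[i,4]>60: print(nm,s[i],ce[i].round(1),onz(m,*ce[i],.17).round(3))
print(env.sense())
E
```

```text
scene [-0.1619741   0.58220841  1.13892724] [ 0.45599655 -0.4518277  -0.76690882]
red [343 148  16  18 245] [350.5 156.3] [ 0.469 -0.151  0.17 ]
red [169 203  30  27 423] [184.5 218.7] [0.588 0.287 0.17 ]
red [255 206  19  21 302] [264.  215.9] [0.468 0.144 0.17 ]
blue [257 112  53  33 303] [282.4 133.6] [ 0.656 -0.075  0.17 ]
blue [186 230  20  21 321] [195.4 240.3] [0.519 0.304 0.17 ]
purple [252 220  28  23 427] [265.6 232. ] [0.429 0.171 0.17 ]
purple [248 244  41  27 310] [268.4 260.4] [0.364 0.216 0.17 ]
top [ 0.28882232 -0.00251323  1.08479462] [ 0.17204196 -0.00286022 -0.98508621]
red [221 108  26  23 248] [236.3 121.7] [0.636 0.199 0.17 ]
red [249 179  21  21 302] [259.1 188.6] [0.473 0.137 0.17 ]
red [376 181  20  20 303] [385.3 190.2] [ 0.474 -0.157  0.17 ]
red [443 197  22  20 313] [453.2 206.1] [ 0.44  -0.315  0.17 ]
blue [356  77  70  28 490] [388.4  94. ] [ 0.714 -0.168  0.17 ]
blue [182 157  21  20 297] [192.  166.4] [0.524 0.298 0.17 ]
purple [248 180  40  41 615] [269.6 201.4] [0.443 0.112 0.17 ]
purple [414 196  22  39 234] [421.5 215.3] [ 0.417 -0.241  0.17 ]
purple [432 196  28  28 331] [441.9 211.2] [ 0.427 -0.288  0.17 ]
{'clock': 0.1, 'joint_pos': array([-1.25481170e+00,  1.16482313e-01,  1.44216665e+00,  7.25638320e-06,
        1.58398374e+00, -3.77942284e-02]), 'joint_vel': array([ 1.36717625e-04, -1.87848289e-03,  3.53828098e-04, -2.91075925e-04,
        7.73299772e-04, -2.28901061e-05]), 'joint_efforts': array([ 1.42422527e-03, -7.33664274e+01, -6.33790255e+01, -1.25160996e-04,
        5.27150114e-03,  1.33535397e-05]), 'tool_pos': array([ 0.23380537, -0.63306929,  0.24462587]), 'ee_rot': array([-3.09155571e+00, -5.52639731e-01,  2.15150748e-04]), 'wrist_force': array([0.77270547, 0.33746233, 0.08846233]), 'wrist_torque': array([ 0.04849106,  0.02806537, -0.01587572]), 'grip_force': 0.0, 'opening': 0.0855078620608915}
```

```bash
python3 -c "
import cv2
for n in('scene','top'):
    i=cv2.imread(f'pics/{n}0.png')[60:320,130:500] if n=='top' else cv2.imread(f'pics/{n}0.png')[80:360,110:480]
    cv2.imwrite(f'pics/{n}0c.png',cv2.resize(i,None,fx=2.1,fy=2.1,interpolation=cv2.INTER_CUBIC))"
```

```text
(no output)
```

View pics/scene0c.png

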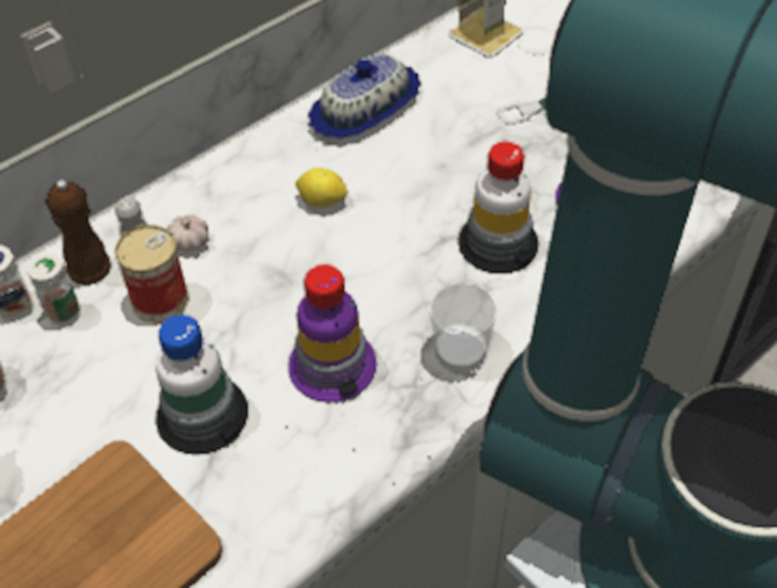

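View pics/top0c.png

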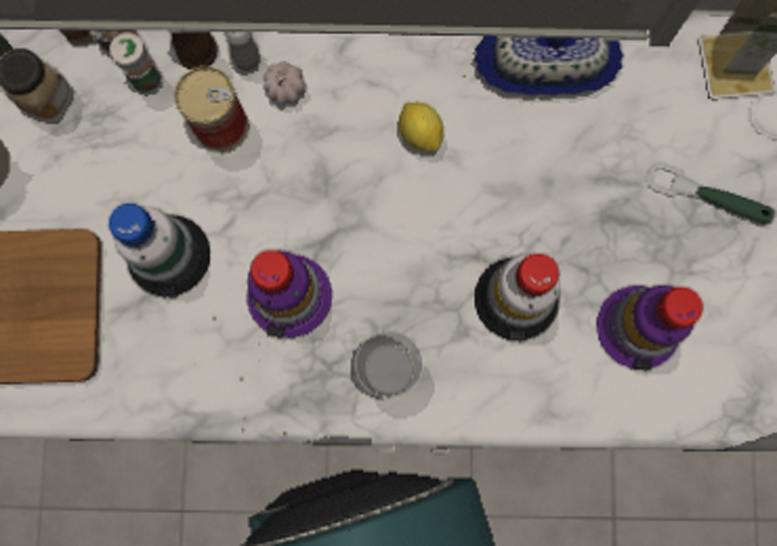

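The descaler (red cap on a white bottle) is at crop (537,272), or top px (385,190). The purple-bodied lookalikes with red caps are at (270,270) and (683,307), the glass is at (385,366) and the blue cap is at (130,225). I'll hover over the descaler and check from close up.

Run:
```python
from h import *
from scipy.spatial.transform import Rotation as R
# triangulate red blob, glass approx
ms,mt=env.camera_model("scene"),env.camera_model("top")
def tri(a,b):
    o1,d1=ray(ms,*a);o2,d2=ray(mt,*b)
    s=np.linalg.lstsq(np.c_[d1,-d2],o2-o1,rcond=None)[0];p,q=o1+s[0]*d1,o2+s[1]*d2
    return (p+q)/2,np.linalg.norm(p-q)
print(tri((350.5,156.3),(385.3,190.2)))
print("glass", tri((331,239),(313,234)))
rot=(R.from_euler('z',0.0)*R.from_rotvec([np.pi,0,0])).as_rotvec()
for yaw in np.arange(-180,180,30):
    r=(R.from_euler('z',yaw,degrees=True)*R.from_rotvec([np.pi,0,0])).as_rotvec()
    q=env.solve_ik([.474,-.157,.30],r);print(yaw,None if q is None else np.round(q,2))
yaw0=-60
r=(R.from_euler('z',-90,degrees=True)*R.from_rotvec([np.pi,0,0])).as_rotvec()
env.goto([.45,-.155,.33],r)
m=env.camera_model("wrist");im=env.grab_frame("wrist");cv2.imwrite("pics/w1.png",im[...,::-1])
print(ray(m,320,200),env.sense()["joint_pos"],env.sense()["clock"])
h=cv2.cvtColor(im,cv2.COLOR_RGB2HSV)
mk=(((h[...,0]<8)|(h[...,0]>172))&(h[...,1]>110)&(h[...,2]>50)).astype(np.uint8)
c,_,s,ce=cv2.connectedComponentsWithStats(mk)
for i in range(1,c):
    if s[i,4]>60: print(s[i],ce[i],onz(m,*ce[i],.1765))
```

```text
(array([ 0.47640491, -0.1591324 ,  0.15917258]), np.float64(0.000724590270322508))
glass (array([0.377367  , 0.00875396, 0.04363099]), np.float64(0.008057232508493932))
-180 [-0.37 -0.28  1.73  0.    1.7  -1.94]
-150 [-0.37 -0.28  1.73  0.    1.7  -2.47]
-120 None
-90 [-0.37 -0.28  1.73 -0.    1.7   2.77]
-60 [-0.37 -0.28  1.73 -0.    1.7   2.25]
-30 [-0.37 -0.28  1.73 -0.    1.7   1.72]
0 [-0.37 -0.28  1.73 -0.    1.7   1.2 ]
30 [-0.37 -0.28  1.73 -0.    1.7   0.68]
60 [-0.37 -0.28  1.73 -0.    1.7   0.15]
90 [-0.37 -0.28  1.73  0.    1.7  -0.37]
120 [-0.37 -0.28  1.73  0.    1.7  -0.89]
150 [-0.37 -0.28  1.73  0.    1.7  -1.42]
(array([ 0.4498718 , -0.23196791,  0.45760322]), array([ 0.00719239,  0.30864384, -0.95119151])) [-3.85899750e-01 -3.30828678e-01  1.71801020e+00 -3.25821266e-05
  1.75461657e+00  2.75574696e+00] 2.525
[ 308    0   52   40 1612] [331.94168734  17.20347395] [ 0.44138899 -0.30750682  0.1765    ]
[ 276  159   44   44 1405] [297.77651246 180.65551601] [ 0.47476786 -0.16160282  0.1765    ]
[167 361  11  17  91] [171.13186813 371.18681319] [0.64537722 0.09276701 0.1765    ]
```

View pics/w1.png

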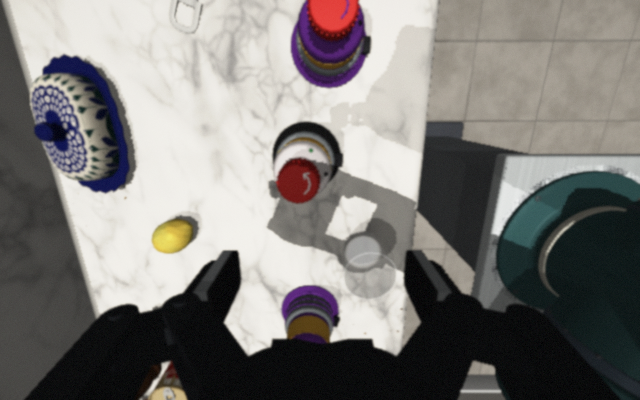

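The wrist view shows the red cap with its white arrow at (298,181) on the white bottle. That puts it at about (0.476, -0.160), which matches the triangulated z of 0.159. Next I'll grip it and push.

Run:
```python
from h import *
from scipy.spatial.transform import Rotation as R
r=(R.from_euler('z',-70,degrees=True)*R.from_rotvec([np.pi,0,0])).as_rotvec()
c=[.476,-.160]
env.goto(c+[.215],r)
print(env.movel(c+[.162],max_speed=.06,force_limit=10))
s=env.sense();f0=s["wrist_force"];print(s["clock"],f0,s["tool_pos"])
env.move_gripper(.03,90)
s=env.sense();print(s["clock"],s["opening"],s["grip_force"],s["wrist_force"],s["tool_pos"])
for d in(.003,.0052):
    env.movel(c+[.162-d],max_speed=.02)
    s=env.sense();print(s["clock"],s["wrist_force"],s["wrist_torque"],s["tool_pos"],s["opening"])
```

```text
False
4.1 [-0.18609919 -1.32793762  0.28424665] [ 0.47616791 -0.16006736  0.1624416 ]
4.575 0.04234943583585116 90.39273899048567 [-4.28690375 -0.57554222  4.8512174 ] [ 0.47592258 -0.16007493  0.16233975]
4.875 [-6.70977386 -0.04765059  9.49072201] [ 6.97448698e-02  1.12199730e+00 -1.60090919e-04] [ 0.47594078 -0.16010396  0.15954148] 0.042510306179259424
5.1333 [-7.96953132  1.15561567 13.11807355] [0.12971658 1.45779011 0.01473757] [ 0.47597203 -0.1601201   0.15772536] 0.04249668406947803
```

Run:
```python
from h import *
q=np.array(env.sense()["joint_pos"])
q0=q[5]
for a in list(np.arange(.2,1.3,.2))+[1.3,1.38,1.44,1.5]:
    t=q.copy();t[5]=q0-a
    env.move_joints(t);s=env.sense()
    print(round(a,2),s["clock"],s["wrist_force"].round(1),s["wrist_torque"].round(2),s["tool_pos"].round(4),s["joint_pos"][5].round(3),s["ee_rot"].round(2))
    if abs(s["wrist_torque"][2])>1.2: break
```

```text
0.2 5.4417 [-6.7  3.1 11.7] [0.32 0.99 0.06] [ 0.4761 -0.1601  0.1586] 2.217 [-2.74  1.53 -0.  ]
0.4 5.75 [-4.6  4.  11.1] [0.48 0.74 0.05] [ 0.4763 -0.16    0.1587] 2.017 [-2.88  1.25 -0.  ]
0.6 6.0583 [-3.2  4.8 10.8] [0.71 0.54 0.04] [ 0.4764 -0.1598  0.1587] 1.817 [-2.99  0.96 -0.  ]
0.8 6.3667 [-3.2  5.8 11. ] [1.07 0.33 0.03] [ 0.4765 -0.1596  0.1587] 1.617 [-3.07  0.66 -0.  ]
1.0 6.675 [-0.8  7.8 11.5] [1.34 0.3  0.  ] [ 0.4766 -0.1595  0.1588] 1.417 [-3.12  0.35 -0.  ]
1.2 6.9833 [-1.2 10.  11.2] [1.64 0.22 0.01] [ 0.4766 -0.1593  0.1587] 1.217 [-3.14  0.03 -0.  ]
1.3 7.2333 [-1.6 10.1 11.2] [1.76 0.18 0.03] [ 0.4766 -0.1592  0.1587] 1.117 [-3.14 -0.12 -0.  ]
1.38 7.4833 [-1.1 11.3 12.2] [ 1.88  0.24 -0.02] [ 0.4766 -0.1591  0.1587] 1.037 [-3.13 -0.25 -0.  ]
1.44 7.7333 [-1.5 11.  11.2] [1.86 0.31 0.06] [ 0.4765 -0.1591  0.1587] 0.977 [-3.12 -0.34 -0.  ]
1.5 7.9833 [-1.7 12.6 10.9] [2.   0.27 0.03] [ 0.4766 -0.159   0.1587] 0.917 [-3.11 -0.44 -0.  ]
```

Run:
```python
from h import *
p=env.sense()["tool_pos"]; 
def show(l):
    s=env.sense();print(l,s["clock"],s["wrist_force"].round(1),s["wrist_torque"].round(2),s["tool_pos"].round(4),s["joint_pos"][5].round(3));return s
z=.1577
while z>.150:
    env.movel([.476,-.160,z],max_speed=.02);s=show(round(z,4))
    if s["wrist_force"][2]>18: break
    z-=.001
m=env.camera_model("wrist");im=env.grab_frame("wrist");cv2.imwrite("pics/w2.png",im[...,::-1])
im=env.grab_frame("scene");u,v=proj(env.camera_model("scene"),[.476,-.16,.14]).astype(int);cv2.imwrite("pics/s2.png",cv2.resize(im[v-45:v+45,u-60:u+60,::-1],None,fx=5,fy=5,interpolation=cv2.INTER_CUBIC))
```

```text
0.1577 8.2333 [-1.3 11.2 12. ] [1.86 0.35 0.02] [ 0.4765 -0.159   0.1586] 0.918
0.1567 8.4833 [-2.4 10.9 13.4] [ 1.93  0.47 -0.03] [ 0.4766 -0.159   0.1578] 0.918
0.1557 8.7333 [-3.1 12.4 15.1] [2.01 0.6  0.04] [ 0.4766 -0.159   0.157 ] 0.918
0.1547 8.9833 [-7.4 12.7 20.6] [ 2.24  1.15 -0.01] [ 0.4766 -0.159   0.1567] 0.918
```

View pics/s2.png

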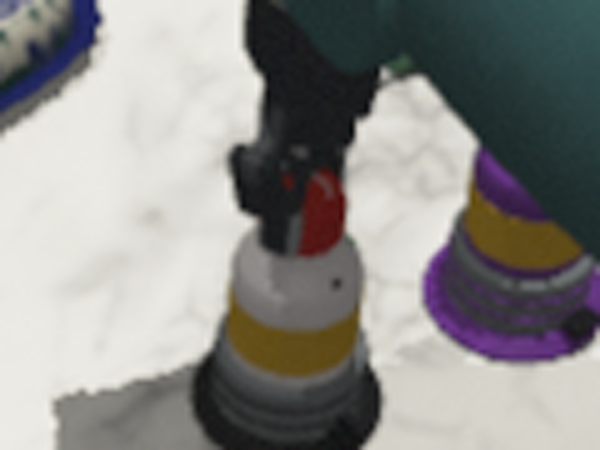

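Run:
```python
from h import *
from scipy.spatial.transform import Rotation as R
R0=R.from_rotvec(env.sense()["ee_rot"])
for a in np.arange(.1,1.75,.1):
    env.movel([.476,-.160,.1548],rot=(R.from_euler('z',a)*R0).as_rotvec(),max_speed=.1)
    s=env.sense()
    print(round(a,2),s["clock"],s["wrist_force"].round(1),s["wrist_torque"].round(2),s["tool_pos"].round(4),s["joint_pos"][5].round(3))
    if abs(s["wrist_torque"][2])>.6: break
```

```text
0.1 9.3333 [-6.6 14.  21.6] [2.31 1.13 0.04] [ 0.4766 -0.159   0.1567] 0.814
0.2 9.5833 [-7.5 14.9 22.7] [2.43 1.36 0.01] [ 0.4765 -0.1589  0.1567] 0.714
0.3 9.8333 [-8.4 14.6 21.3] [2.57 1.39 0.02] [ 0.4765 -0.1588  0.1567] 0.614
0.4 10.0833 [-8.9 16.4 22.8] [ 2.71  1.52 -0.01] [ 0.4764 -0.1587  0.1567] 0.514
0.5 10.3333 [-8.4 16.9 23.6] [2.81 1.62 0.03] [ 0.4764 -0.1586  0.1567] 0.414
0.6 10.5833 [-9.8 16.8 23.2] [2.86 1.83 0.01] [ 0.4763 -0.1586  0.1567] 0.314
0.7 10.8333 [-11.6  17.5  24.1] [2.98 1.95 0.01] [ 0.4763 -0.1585  0.1567] 0.214
0.8 11.0833 [-11.4  18.5  24.5] [3.02 2.16 0.01] [ 0.4762 -0.1585  0.1567] 0.114
0.9 11.3333 [-12.7  17.8  24.3] [3.07 2.27 0.05] [ 0.4761 -0.1584  0.1567] 0.014
1.0 11.5833 [-13.9  19.9  24.2] [ 3.09  2.35 -0.01] [ 0.476  -0.1584  0.1567] -0.086
1.1 11.8333 [-14.7  19.8  25.2] [3.16 2.61 0.01] [ 0.4759 -0.1584  0.1567] -0.186
1.2 12.0833 [-15.8  20.1  25.7] [ 3.18  2.79 -0.02] [ 0.4759 -0.1584  0.1566] -0.286
1.3 12.3333 [-16.9  19.5  25.6] [ 3.17  2.95 -0.02] [ 0.4757 -0.1584  0.1566] -0.386
1.4 12.5833 [-17.2  19.3  27.1] [3.15 3.03 0.01] [ 0.4757 -0.1584  0.1566] -0.486
1.5 12.8333 [-19.4  19.9  27.1] [3.14 3.26 0.04] [ 0.4756 -0.1584  0.1566] -0.585
1.6 13.0833 [-20.5  19.1  28.5] [3.11 3.35 0.03] [ 0.4755 -0.1585  0.1566] -0.685
1.7 13.3333 [-21.4  19.7  27.8] [3.04 3.46 0.  ] [ 0.4754 -0.1585  0.1566] -0.785
```

No stop was felt at all. I'll let go and look at the collar.

Run:
```python
from h import *
env.movel([.476,-.160,.162],max_speed=.05)
s=env.sense();print(s["opening"],s["wrist_force"].round(1))
env.move_gripper(.085);env.movel([.476,-.160,.225],max_speed=.15)
s=env.sense();print(s["clock"],s["wrist_force"].round(1),s["joint_pos"].round(2))
q=np.array(s["joint_pos"])
ims=[]
for n in("scene","top","wrist"):
    im=env.grab_frame(n);cv2.imwrite(f"pics/{n}3.png",im[...,::-1]);u,v=proj(env.camera_model(n),[.476,-.16,.15]).astype(int);print(n,u,v)
    old=cv2.imread(f"pics/{n}0.png") if n!="wrist" else im[...,::-1]
    k=30 if n!="wrist" else 90
    for i in(old,im[...,::-1]):
        i=i[max(v-k,0):v+k,max(u-k,0):u+k];ims.append(cv2.resize(i,(260,260),interpolation=cv2.INTER_CUBIC))
cv2.imwrite("pics/c3.png",np.vstack([np.hstack(ims[0::2]),np.hstack(ims[1::2])]))
```

```text
0.042345764686780085 [-10.3  15.6   5.7]
14.6917 [-0.4  0.2 -0.8] [-0.38 -0.26  1.83  0.    1.57 -0.78]
scene 350 158
top 385 191
wrist 321 216
```

View pics/c3.png

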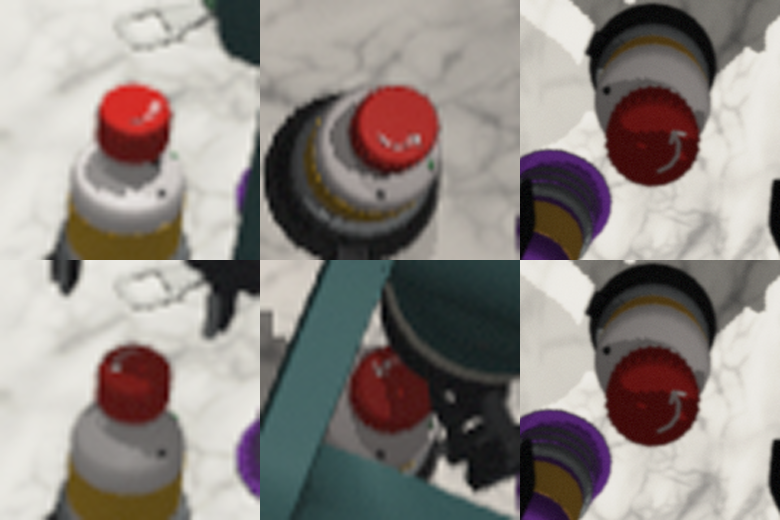

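The arrow on the cap turned, but the collar is hidden in these views. The shoulder shows a black mark at -x and a green one at -y. I'll tilt the wrist camera to look at the collar from the side.

Run:
```python
from h import *
from scipy.spatial.transform import Rotation as R
best=None
for yaw in(-145,-150,-155,-160):
  for t in(40,35,30,25):
    # camera side is tool dir yaw; tilt so the tool looks away from that side
    h=np.radians(yaw);d=np.array([np.cos(h),np.sin(h),0])
    rr=R.from_rotvec(np.radians(t)*np.cross([0,0,1],d))*R.from_euler('z',h)*R.from_rotvec([np.pi,0,0])
    ax=rr.apply([0,0,1]); p=np.array([.476,-.16,.165])-.10*ax
    if p[:2]@d[:2]<np.array([.476,-.16])@d[:2]: continue
    q=env.solve_ik(p,rr.as_rotvec())
    if q is not None and best is None: best=(p,rr.as_rotvec());print(yaw,t,p,np.round(q,2))
env.goto(*best)
s=env.sense();print(s["clock"],s["wrist_force"].round(1))
m=env.camera_model("wrist");im=env.grab_frame("wrist");cv2.imwrite("pics/w4.png",im[...,::-1])
u,v=proj(m,[.476,-.16,.145]).astype(int);print(u,v,ray(m,320,200)[0])
k=75;v=max(v,k);u=np.clip(u,100,540);cv2.imwrite("pics/w4c.png",cv2.resize(im[v-k:v+k,u-100:u+100,::-1],None,fx=4,fy=4,interpolation=cv2.INTER_CUBIC))
```

```text
-145 30 [ 0.4350424  -0.18867882  0.25160254] [-0.75 -0.46  2.    0.51  1.5  -2.95]
16.7083 [ 0.2 -1.1 -0.1]
320 187 [ 0.32729184 -0.26315944  0.32325229]
```

View pics/w4c.png

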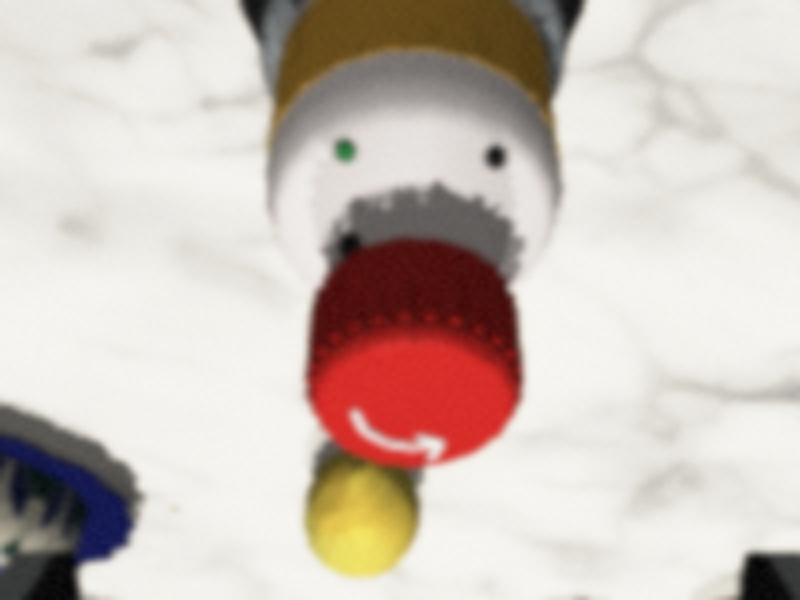

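The view is upside down. The collar's black pointer at (348,243) is on the side of the green mark at (345,150), well away from the black shut mark at (495,155). I'll check its angle with numbers.

Run:
```python
from h import *
m=env.camera_model("wrist");c=np.array([.476,-.16])
for n,x,y,zs in(("green",345,150,(.12,.125,.13)),("black",495,155,(.12,.125,.13)),("pointer",348,243,(.136,.14,.144,.147))):
    for z in zs:
        p=onz(m,220+x/4,112+y/4,z)[:2]-c;print(n,z,np.hypot(*p).round(4),np.degrees(np.arctan2(p[1],p[0])).round(1)%360)
```

```text
green 0.12 0.0266 244.7
green 0.125 0.0299 240.4
green 0.13 0.0333 237.0
black 0.12 0.03 171.5
black 0.125 0.0326 176.9
black 0.13 0.0355 181.4
pointer 0.136 0.0157 267.5
pointer 0.14 0.018 257.6
pointer 0.144 0.0207 250.2
pointer 0.147 0.0229 245.8
```

```bash
python3 -c "
from plant import env
print(env.hand_in(), env.sense()['clock'])"
```

```text
the job is handed in; nothing more can be done
the job is handed in; nothing more can be done
```

I handed the job in with the descaler open as far as I can tell: I never felt the collar reach its stop, but the wrist camera put its pointer 75–90° round from the shut mark, level with or just past the green mark, and the cap was released. I never went near the blue cap or the glass, though I took no final picture of either.

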